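# Ready the powered slide: prove its limit switch, fit the tall support block

### The arm

A 6-joint arm with a two-finger parallel gripper is mounted at the origin on the work surface. World frame = base frame: x ahead of the robot, y to its left, z up, the work surface at z = 0. Lengths are in m, angles in degrees, forces in N, time in s.
With the tool pointing down it reaches from about 0.325 to 0.9 m from the base axis. Payload 6.1 kg.
Tool frame: the origin (TCP) lies midway between the tips of the shut fingers; the grasp point (between the pads) lies 19 mm behind it; z points along the fingers, y is the line along which they close (so a half turn about z gives the same grasp; the last joint's range is limited). The gripper opens to 87 mm and grips with 3 to 60 N. Pads are 19 mm wide; open, the fingers measure 117 mm over their backs; the gripper's body (75 mm by 190 mm) begins 51 mm behind the grasp point.
Start: joints at [60.785, 12.628, 87.462, -0, 79.91, -7.225], TCP at [0.234, 0.58, 0.223] pointing down, gripper open.
Joint ranges: [-170.65, 170.65], [-52.31, 119.04], [5.05, 147.46], [-71.25, 251.25], [11.57, 151.72], [-153.62, 153.62]. Speed limits (degrees/s): [147.25, 147.25, 172.46, 180, 180, 180].

### API

Orientations are given as [roll, pitch, yaw] about the fixed x, y, z axes, in that order (R = Rz(yaw) Ry(pitch) Rx(roll)).
In Python, from station import ctrl gives the robot as it stands. The module is installed in compiled form; this text tells all that it offers.
- The arm moves only by the shell command python3 -m pendant 'ROWS' [FORCE]. ROWS is JSON, a list that holds one entry, the list of rows, each a list of 5 numbers: the closure in counts, from 0 (fully open) to 255 (shut), then the shift along the world's x, y, z in m, then the turn about the world's z in rad. A call has 1 to 20 rows; each row shifts and turns the commanded pose from where the row before left it; what a row does not reach is not made up. A row lasts 1/12 s, in which the tool goes at most 41.7 mm and 7.16 degrees, less where a joint would pass 70% of its speed; a pose out of reach is approached as far as the arm can. A call is refused whole if a number of a shift passes 0.0417 or a number of a turn 0.125, either way. A call with a gripper value outside its range is refused whole. The fingers move at their own pace and stop on an object; FORCE is the grip in N (left out, the last holds). Time passes only in rows, so rows that do not move let the fingers close. It gives the time, the measured TCP pose, the force, the opening and the grip force at its end, in the units of the state.
- ctrl.get_state(): the state, without advancing time (a new reading comes with each control period).
- ctrl.camera(name): name is "scene" or "top" or "wrist"; returns a dict with "color" (420x560x3 uint8, red, green, blue), "z_map" (420x560 float32, m along the optical axis (not along the pixel's ray), 0 where there is no reading), "fov_y" (degrees; the focal length in pixels is half the picture's height over the tangent of half this angle, whatever the lens; pixels are square), "cx", "cy" (the principal point, pixels), "pose" (4x4, takes a point from camera to world coordinates); the wrist camera has in their place "mount" (4x4, takes a point from camera to tool coordinates, whose origin is the TCP and whose axes are the flange's). Camera axes: x right, y up, looking along -z (the intrinsics and any distortion apply to the point x, -y, -z); pixel columns grow to the right and rows downward; lengths in m; the calibration is good to about 2 mm. A picture is of the moment at which its call begins: read the wrist's pose just before it.
- ctrl.finish_job(): hands the job in; it is judged then, once.
The state is a dict: "t": time; "qpos": joint angles; "joint_vel": joint speeds; "effort": joint torques, N m; "position": TCP position; "tool_rot": TCP orientation; "force": force on the tool from outside, world axes, zero at the start; "torque": the same for the moment, N m; "grip_width": finger opening in m; "grasp_force": force on a finger pad.
Only numpy, scipy, OpenCV 4.12 (cv2) and the standard library are available. Lean on these libraries where they do the work, as an engineer would, in place of code of your own. Each camera call takes 0.05 s, during which the arm holds its last target. There are 200 camera calls.

### The job

Get the powered slide ready for the next axle housing. First prove its end-of-travel switch by hand: push the roller arm away from the carriage until the switch clicks, then let it spring back upright. Then take the tallest wooden block from the packed row in the rack, tipping its top outward (towards the rack's open, lipped front) before lifting it from under the rail, and set it down gently, upright and square, in the middle of the slide's carriage plate, leaving the other blocks and the things on the bench where they are.

Things in the scene. Friction and masses are not known exactly. Their poses are not given: they have to be found in the camera images.
- slide: Powered linear slide fixed to the bench: steel base 120 x 330 mm (x, y), 16 mm high, two rails along y; origin under the centre of the base. The limit switch (grey box 36 x 42 mm, top 100 mm above the bench, centred at x = +22, y = -125 mm) stands at its -y end; the carriage is on the +y side of it.
- switch_arm (a joint): Angle of the switch's roller arm: 0 = upright at rest, grows as the roller is pushed towards the slide's -y (away from the carriage). Clicks at 0.6 rad (roller moved 40 mm sideways, 12 mm down); hard stop at 1.0 rad. A spring returns it; about 1 N at the roller at rest, 4.6 N at the stop.
- roller (a point): Centre of the black roller (26 mm diameter, 14 mm wide, axle along the slide's x) at the tip of the steel switch arm (14 mm wide). The arm pivots about an axle along the slide's x, 70 mm below the roller's centre at rest; the roller's centre is then 158 mm above the bench. Axes turn with the arm; at rest parallel to the slide's.
- plate_mid (a point): Centre of the top face of the carriage's aluminium plate, 130 x 120 mm (x, y), 12 mm thick, top 55 mm above the bench; axes as the slide's. A thin trip dog, 30 mm wide, stands 36 mm above the plate at the middle of its +x edge. The carriage sits anywhere in 80 mm along the slide's y and is stiff to push (over 15 N).
- rack: Plywood rack fixed to the bench, 94 x 202 mm (x, y), origin under its centre. Floor 8 mm high; front (-x) open but for an 8 mm lip, inner face at x = -37 mm; other boards 68 mm high. A steel rail along y (x = 27 to 47 mm, 146 to 158 mm above the bench) overhangs the tall block's rear 8 mm, 13 mm above it. Four blocks stand side by side along y, 46 mm apart (2 mm gaps), in any order.
- tall_block_mid (a point): Centre of the body of the tallest block (the one to take), 62.5 mm above its underside. Wood, body 70 x 44 x 125 mm (x, y, z), with a grip tab on top: 36 x 16 mm (x, y), 35 mm high, its centre 10 mm nearer to the front (-x) than the block's, at z = +62.5 to +97.5 mm from this point. 0.2 to 0.4 kg. x points to the rear of the rack.
- block_a_mid (a point): Lower wooden block, same shape but body 95 mm high, tab 35 mm high on top; this point is the centre of its body. Leave in the rack.
- block_b_mid (a point): Lower wooden block, body 85 mm high, tab 35 mm high on top; this point is the centre of its body. Leave in the rack.
- block_c_mid (a point): Lower wooden block, body 95 mm high, tab 35 mm high on top; this point is the centre of its body. Leave in the rack.
- hammer: Hammer lying on the bench, 260 mm long along its x; leave it alone.
- grease_tin: Grease tin, 76 mm diameter, 80 mm high, standing on the bench, origin under its centre; leave it alone.
- offcut: Dark wood offcut 110 x 70 x 45 mm, origin under its centre; leave it alone.
There are look-alikes about, which are no part of the job. What is shaped like the part that bears tall_block_mid but red is not meant.

How it is judged (in metres and radians):
On the way, in this order (a step that is already met when the one before it is completed fails the run):
1. the roller arm is pushed over until the switch clicks (0.6 rad or more) (value of joint switch_arm above 0.6 rad), for 0.05 s.
2. the roller arm has been let go and has sprung back upright (value of joint switch_arm below 0.08 rad and contact force between switch_arm and the fingers below 0.1 N), for 0.2 s.
3. the tall block is tipped outward by its top (0.1 rad or more, top towards the rack's front) while its foot is still in the rack (angle between tall_block_mid's own z axis and vertical above 0.1 rad and z of tall_block_mid in the frame of rack below 0.102 m and x of tall_block_mid in the frame of rack between -0.05 and -0.003 m), for 0.05 s.
At the end, for the whole second after the job is handed in: The tall block stands upright (within 0.06 rad), released and at rest on the carriage plate, its centre within 25 mm of the plate's centre and its front or back face square to the plate within 0.2 rad; the switch arm is back upright (below 0.08 rad) (horizontal distance between tall_block_mid and plate_mid below 0.025 m and z of tall_block_mid in the frame of plate_mid between 0.058 and 0.067 m and angle between tall_block_mid's own z axis and vertical below 0.06 rad and angle between the x axis of tall_block_mid and the x axis of plate_mid, either way round below 0.2 rad and linear speed of tall_block below 0.02 m/s and value of joint switch_arm below 0.08 rad); the robot touches nothing.
It fails at once if another block of the row is pulled over or out of its place (distance of any of block_a_mid, block_b_mid, block_c_mid from where it was at the start of the episode above 0.03 m or angle between any of block_a_mid, block_b_mid, block_c_mid's own z axis and vertical above 0.35 rad).
It fails at once if the hammer, the grease tin or the wood offcut is shoved or knocked over (distance of any of hammer, grease_tin, offcut from where it was at the start of the episode above 0.04 m).
It fails at once if the tall block is dropped or banged onto the carriage (faster than 0.5 m/s just above the plate) (horizontal distance between tall_block_mid and plate_mid below 0.08 m and z of tall_block_mid in the frame of plate_mid below 0.09 m and linear speed of tall_block above 0.5 m/s).
It also fails if it takes over 58 s, if anything falls off the work surface, if the arm or the gripper's body presses on something with over 40 N, if the wrist force passes 120 N, or if a joint passes its speed limit or range.

## Working session

There is one attempt and no reset: what is moved stays moved. The work goes in short steps, Python scripts to look and compute and a shell command to move; the robot and the scene stay as the last step left them, time stands still between calls to the robot, and variables do not carry over. Pictures are saved under pics/ and viewed, at most 10 in all, crops included, and the job is handed in when it is done.

```bash
mkdir -p pics; cat > h.py <<'E'
import numpy as np, cv2
from station import ctrl
from scipy.spatial.transform import Rotation as R
def cloud(c,pose):
    z=c["z_map"];h,w=z.shape
    f=h/2/np.tan(np.radians(c["fov_y"]/2))
    v,u=np.mgrid[:h,:w]
    P=np.stack([(u-c["cx"])/f*z,-(v-c["cy"])/f*z,-z],-1)
    W=P@pose[:3,:3].T+pose[:3,3]
    W[z==0]=np.nan
    return W
def get(name):
    s=ctrl.get_state();c=ctrl.camera(name)
    if name=="wrist":
        T=np.eye(4);T[:3,:3]=R.from_euler('xyz',s["tool_rot"],degrees=True).as_matrix();T[:3,3]=s["position"]
        pose=T@np.array(c["mount"])
    else: pose=np.array(c["pose"])
    return c,cloud(c,pose),pose
def save(c,fn,crop=None,s=1):
    im=c["color"][:,:,::-1]
    if crop: im=im[crop[0]:crop[1],crop[2]:crop[3]]
    cv2.imwrite("pics/"+fn,cv2.resize(im,None,fx=s,fy=s))
E
python3 - <<'E'
from h import *
a=[]
for n in("scene","top"):
    c,W,p=get(n);np.savez(n+".npz",W=W,c=c["color"]);a.append(c["color"][:,:,::-1])
    print(n,{k:v for k,v in c.items() if k not in("color","z_map")}, np.isfinite(W[...,0]).mean())
    save(c,n+".png",s=1.42)
print(ctrl.get_state())
E
```

```text
scene {'fov_y': 53.83749127102926, 'cx': 271.9901748184269, 'cy': 202.40365860673623, 'pose': array([[ 0.46876999, -0.62778365,  0.62140356,  1.10635973],
       [ 0.88305326,  0.31576247, -0.34714695, -0.26281479],
       [ 0.02171725,  0.71146451,  0.70238636,  0.77294735],
       [ 0.        ,  0.        ,  0.        ,  1.        ]])} 0.9960586734693877
top {'fov_y': 49.15283719971266, 'cx': 291.4269130236822, 'cy': 207.14470077892727, 'pose': array([[-0.0047263 ,  0.99046741, -0.13766615,  0.35609379],
       [-0.99996532, -0.00373713,  0.0074429 ,  0.08262299],
       [ 0.00685747,  0.13769655,  0.99045072,  1.37177088],
       [ 0.        ,  0.        ,  0.        ,  1.        ]])} 0.9956037414965987
{'t': 0.1, 'qpos': array([ 6.07853515e+01,  1.26709561e+01,  8.75187990e+01, -8.71129990e-04,
        7.99102007e+01, -7.22537347e+00]), 'joint_vel': array([-0.04888947, -0.10682366, -0.228536  ,  0.01724719,  0.03823287,
       -0.03056069]), 'effort': array([ 5.07445056e-04, -4.95946670e+01, -3.88518512e+01,  7.00278534e-02,
        5.15974173e-02, -3.43754073e-05]), 'position': array([0.23375947, 0.57904007, 0.22154792]), 'tool_rot': array([-1.79900730e+02, -1.17211102e-02,  1.58010868e+02]), 'force': array([-0.56734046,  0.25329207,  0.12435335]), 'torque': array([ 0.03897026, -0.06531234,  0.02485197]), 'grasp_force': 0.0, 'grip_width': 0.08724962268939682}
```

View pics/scene.png

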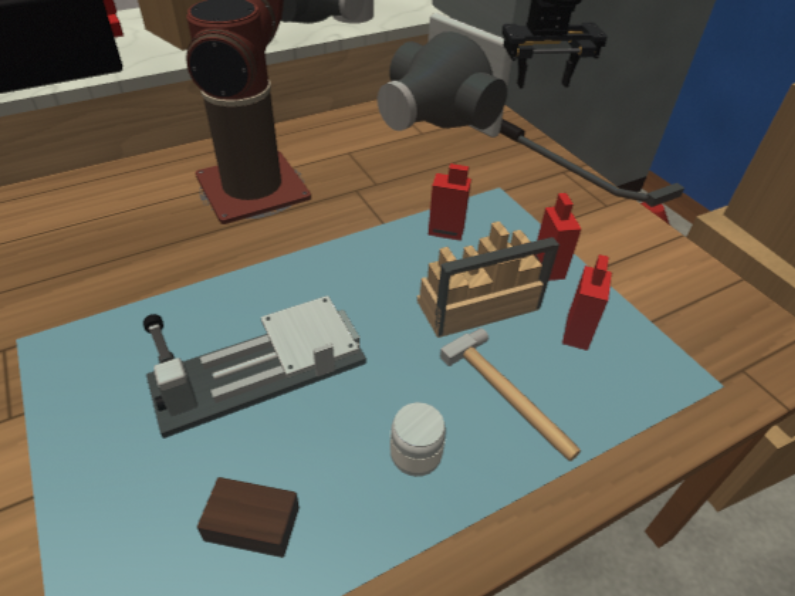

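View pics/top.png

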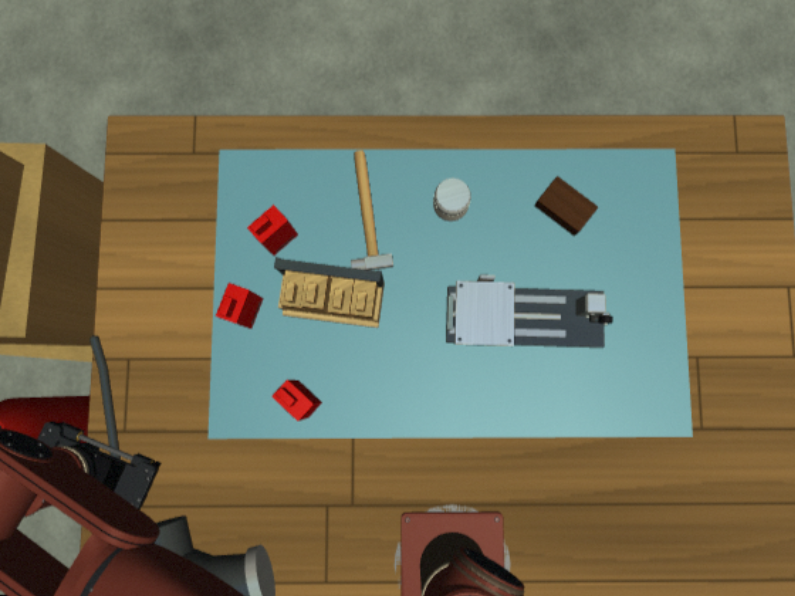

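The scene shows the slide (switch arm with roller at (153,322), plate (310,335)), rack with rail at (490,290). In the top view the rack is at (330,295), plate (485,313), switch (598,308) and rail towards world +x; slide and rack yaws are near 0.

```bash
cat > m.py <<'E'
from h import *
def rect(P):
    r=cv2.minAreaRect((P[:,:2]*1000).astype(np.float32)); return np.round(r[0],1),np.round(r[1],1),round(r[2],1),len(P)
for n in("scene","top"):
    d=np.load(n+".npz");W=d["W"];c=d["c"].astype(int);x,y,z=W[...,0],W[...,1],W[...,2]
    print(n,"bench z",np.nanmedian(z[(abs(x-.55)<.3)&(abs(y)<.4)]))
    hsv=cv2.cvtColor(d["c"],cv2.COLOR_RGB2HSV).astype(int)
    box=lambda x0,x1,y0,y1,z0,z1:(x>x0)&(x<x1)&(y>y0)&(y<y1)&(z>z0)&(z<z1)
    m=box(.3,.7,-.3,.15,.049,.061)&(c.min(-1)>120)
    m=cv2.morphologyEx(m.astype(np.uint8),cv2.MORPH_OPEN,np.ones((5,5)))>0
    print("plate",rect(W[m]),np.median(z[m]))
    m=box(.3,.7,-.35,.1,.08,.2);print("switch+dog hi",m.sum())
    m=box(.3,.7,-.35,-.05,.14,.2);print("roller",W[m].mean(0),W[m].min(0),W[m].max(0),m.sum())
    m=box(.3,.7,-.35,-.05,.09,.11);print("boxtop",rect(W[m]))
    wood=(hsv[...,0]<30)&(hsv[...,1]>60)&(hsv[...,2]>90)&~((hsv[...,0]<8)|(hsv[...,1]>200))
    m=box(.4,.7,.1,.5,.115,.19)&wood
    k,l,st,ce=cv2.connectedComponentsWithStats(m.astype(np.uint8))
    for i in range(1,k):
        if st[i,4]>8:
            q=l==i;q&=z>np.percentile(z[q],80)-.008;print(" tab",rect(W[q]),np.round(np.median(W[q],0),4))
    m=box(.4,.75,.1,.5,.14,.175)&~wood&(c.max(-1)<110); print("rail",rect(W[m]) if m.sum()>5 else 0)
    m=box(.4,.75,.1,.5,.06,.075)&wood; print("boards",rect(W[m]))
E
python3 m.py
```

```text
scene bench z 0.0014600251475461734
plate (array([502.4, -69.1]), array([120. , 131.5]), 88.8, 1950) 0.054770393052685495
switch+dog hi 841
roller [ 0.48539024 -0.28262883  0.15989658] [ 0.47292276 -0.29495479  0.14008329] [ 0.49348617 -0.27005885  0.1717419 ] 194
boxtop (array([ 529. , -178.6]), array([254.5,  58.7]), 79.3, 460)
 tab (array([532. , 266.9]), array([17.3, 36.2]), 80.2, 92) [0.5332 0.2644 0.1676]
 tab (array([546.8, 310.1]), array([19.3, 60.1]), 73.2, 74) [0.5369 0.3108 0.1372]
 tab (array([558.5, 265.9]), array([ 2.1, 23.4]), 58.4, 4) [0.5584 0.2667 0.1506]
 tab (array([537.9, 215.3]), array([18.7, 60.1]), 65.1, 55) [0.5218 0.2207 0.1278]
 tab (array([530.4, 174. ]), array([19.2, 57.7]), 72.0, 77) [0.5212 0.1744 0.1379]
 tab (array([572.9, 262.7]), array([13.8, 43.7]), 7.6, 23) [0.5748 0.257  0.1321]
rail (array([539. , 290.5]), array([255.8, 199.6]), 63.9, 942)
boards (array([570.6, 227.3]), array([209.3,  74.4]), 63.2, 441)
top bench z 0.0009951603845415047
plate (array([500.6, -70.3]), array([116.6, 130.6]), 88.8, 1444) 0.05403183447817317
switch+dog hi 357
roller [ 0.47722639 -0.28190157  0.16431028] [ 0.46681928 -0.29764111  0.14187018] [ 0.4889266  -0.27123615  0.17496387] 74
boxtop (array([ 524.7, -179.2]), array([253.4,  56.8]), 79.9, 237)
 tab (array([539. , 269.9]), array([40.5, 55.9]), 82.3, 88) [0.5297 0.2655 0.1667]
 tab (array([534.6, 312.4]), array([16.5, 34.4]), 81.7, 77) [0.5342 0.3112 0.1373]
 tab (array([522.3, 220.8]), array([15.9, 34.5]), 81.6, 76) [0.5218 0.2206 0.1264]
 tab (array([516.2, 175.4]), array([15.8, 35.8]), 81.6, 79) [0.5152 0.1748 0.1366]
rail (array([540.6, 275.9]), array([253.1, 194.8]), 71.6, 604)
boards (array([536.8, 242.5]), array([202.1,  75.8]), 82.0, 105)
```

Tall block: second from the left tab, (0.530, 0.267). Rack yaw is about -8°, slide yaw about -1.2°, and the plate centre is (0.501, -0.070). The roller is at (0.482, -0.282). Now I go above the roller's +y side.

```bash
python3 -m pendant '[[[255,0.0125,-0.0397,0.003,0.018],[255,0.0125,-0.0397,0.003,0.018],[255,0.0125,-0.0397,0.003,0.018],[255,0.0125,-0.0397,0.003,0.018],[255,0.0125,-0.0397,0.003,0.018],[255,0.0125,-0.0397,0.003,0.018],[255,0.0125,-0.0397,0.003,0.018],[255,0.0125,-0.0397,0.003,0.018],[255,0.0125,-0.0397,0.003,0.018],[255,0.0125,-0.0397,0.003,0.018],[255,0.0125,-0.0397,0,0.018],[255,0.0125,-0.0397,0,0.018],[255,0.0125,-0.0397,0,0.018],[255,0.0125,-0.0397,0,0.018],[255,0.0125,-0.0397,0,0.018],[255,0.0125,-0.0397,0,0.018],[255,0.0125,-0.0397,0,0.018],[255,0.0125,-0.0397,0,0.018],[255,0.0125,-0.0397,0,0.018],[255,0.0125,-0.0397,0,0.018]]]' 20
python3 - <<'E'
from h import *
c,W,p=get("wrist");save(c,"w1.png")
s=ctrl.get_state();print(s["position"],s["tool_rot"],s["qpos"],s["grip_width"])
E
```

```text
t: 1.77
position: [0.4838, -0.216, 0.2521]
tool_rot: [180.0, -0.0, 178.7]
force: [0.6, 0.2, 0.0]
grip_width: 0.0006
grasp_force: 0.0
[ 0.48496736 -0.22265364  0.25119967] [-1.79764792e+02 -1.04795469e-02  1.78537975e+02] [ -32.99665562   -1.05852365   99.12875949   -0.2080736    81.81573169
 -121.50523628] 0.0006703001977205964
```

View pics/w1.png

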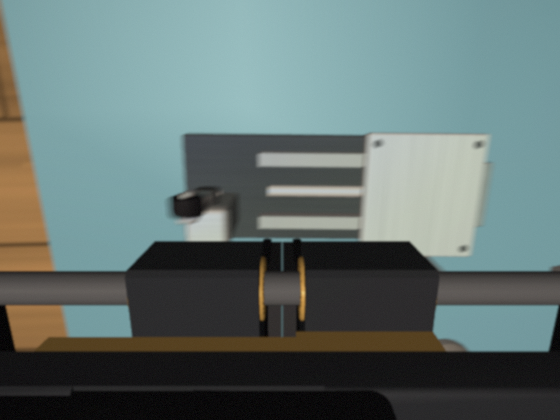

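The roller sits at pixel (185,205), left of the shut fingers (towards -y), still upright. Descend and push.

```bash
python3 -m pendant '[[[255,0,0,-0.0245,0],[255,0,0,-0.0245,0],[255,0,0,-0.0245,0],[255,0,0,-0.0245,0],[255,0,0,-0.0245,0],[255,0,0,0,0],[255,0,-0.012,0,0],[255,0,-0.012,0,0],[255,0,-0.012,0,0],[255,0,-0.012,0,0],[255,0,-0.012,0,0],[255,0,-0.012,0,0],[255,0,-0.012,0,0],[255,0,-0.005,0,0],[255,0,0,0,0],[255,0,0,0,0]]]'
cat > r.py <<'E'
from h import *
import sys
c,W,p=get("scene");s=ctrl.get_state();print(s["position"],s["force"])
m=(W[...,0]>.45)&(W[...,0]<.51)&(W[...,1]>-.42)&(W[...,1]<-.2)&(W[...,2]>.105)&(W[...,2]<.18)&(c["color"].max(-1)<70)
print(m.sum(),np.round(np.nanpercentile(W[m],[2,50,98],axis=0),3))
save(c,sys.argv[1],(180,320,60,240),3)
E
python3 r.py r1.png
```

```text
t: 3.15
position: [0.4836, -0.3032, 0.1301]
tool_rot: [180.0, -0.0, 178.6]
force: [-1.2, 3.0, 2.2]
grip_width: 0.0003
grasp_force: 2.4
[ 0.48365616 -0.30298152  0.13019046] [-1.66462191  3.60303568  3.24046041]
340 [[ 0.474 -0.338  0.13 ]
 [ 0.493 -0.308  0.152]
 [ 0.496 -0.292  0.179]]
```

View pics/r1.png

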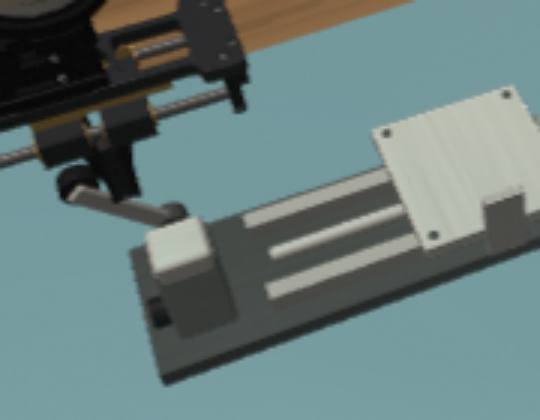

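The picture shows the roller at (75,182) tipped far over, about 43 mm. Push 6 mm more for margin, then retreat slowly and rise.

```bash
python3 -m pendant '[[[255,0,-0.006,0,0],[255,0,0,0,0],[255,0,0,0,0],[255,0,0.008,0,0],[255,0,0.008,0,0],[255,0,0.008,0,0],[255,0,0.008,0,0],[255,0,0.01,0,0],[255,0,0.01,0,0],[255,0,0.015,0,0],[255,0,0.02,0,0],[255,0,0.02,0,0],[255,0,0.02,0.03,0],[255,0,0,0.03,0],[255,0,0,0.03,0],[255,0,0,0.03,0],[160,0,0,0,0],[160,0,0,0,0],[160,0,0,0,0],[160,0,0,0,0]]]'
python3 r.py r2.png
```

```text
t: 4.87
position: [0.4829, -0.1811, 0.2481]
tool_rot: [179.9, -0.2, 178.6]
force: [0.8, 0.0, -0.2]
grip_width: 0.0193
grasp_force: 0.0
[ 0.48285038 -0.18114362  0.24796772] [ 0.40911352 -0.93857325 -0.04964668]
114 [[ 0.474 -0.293  0.14 ]
 [ 0.484 -0.281  0.166]
 [ 0.492 -0.271  0.171]]
```

The roller is back at its rest position. Go above the tall block's tab.

```bash
python3 -m pendant '[[[150,0.0039,0.0373,0,-0.0096],[150,0.0039,0.0373,0,-0.0096],[150,0.0039,0.0373,0,-0.0096],[150,0.0039,0.0373,0,-0.0096],[150,0.0039,0.0373,0,-0.0096],[150,0.0039,0.0373,0,-0.0096],[150,0.0039,0.0373,0,-0.0096],[150,0.0039,0.0373,0,-0.0096],[150,0.0039,0.0373,0,-0.0096],[150,0.0039,0.0373,0,-0.0096],[150,0.0039,0.0373,0,-0.0096],[150,0.0039,0.0373,0,-0.0096],[150,0,0,0,0],[150,0,0,0,0],[150,0,0,0,0]]]'
cat > t.py <<'E'
from h import *
import sys
c,W,p=get("wrist");s=ctrl.get_state();print(s["position"],s["tool_rot"],s["grip_width"])
x,y,z=W[...,0],W[...,1],W[...,2]
hsv=cv2.cvtColor(c["color"],cv2.COLOR_RGB2HSV).astype(int)
wood=(hsv[...,0]<30)&(hsv[...,0]>8)&(hsv[...,1]>60)&(hsv[...,1]<200)&(hsv[...,2]>90)
for lo,hi in((.15,.18),(.12,.147)):
    m=(x>.45)&(x<.6)&(y>.12)&(y<.4)&(z>lo)&(z<hi)&wood
    k,l,st,ce=cv2.connectedComponentsWithStats(m.astype(np.uint8))
    for i in range(1,k):
        if st[i,4]>60:
            q=l==i;zt=np.percentile(z[q],90);q&=z>zt-.004
            r=cv2.minAreaRect((W[q][:,:2]*1000).astype(np.float32));print(lo,np.round(r[0],1),np.round(r[1],1),round(r[2],1),round(zt,4),np.round(ce[i]),q.sum())
save(c,sys.argv[1])
E
python3 t.py w2.png
```

```text
t: 6.17
position: [0.5299, 0.2653, 0.2483]
tool_rot: [-179.9, -0.1, 172.1]
force: [-0.1, -0.1, -0.7]
grip_width: 0.0359
grasp_force: 0.0
[0.53017058 0.26479186 0.24878893] [-1.79916575e+02 -9.89279585e-02  1.72011807e+02] 0.03634080974763364
0.15 [530.2 268.1] [15.5 35.5] 82.7 0.1688 [286. 211.] 1082
0.12 [539.3 267.1] [44.1 68. ] 82.5 0.134 [286. 211.] 3230
0.12 [536.2 313.8] [16.3 35.3] 81.5 0.1388 [343. 200.] 893
0.12 [518.2 177.2] [16.3 35.3] 82.1 0.1386 [170. 202.] 895
0.12 [524.2 222.8] [16.1 35.4] 82.4 0.1288 [230. 200.] 841
```

View pics/w2.png

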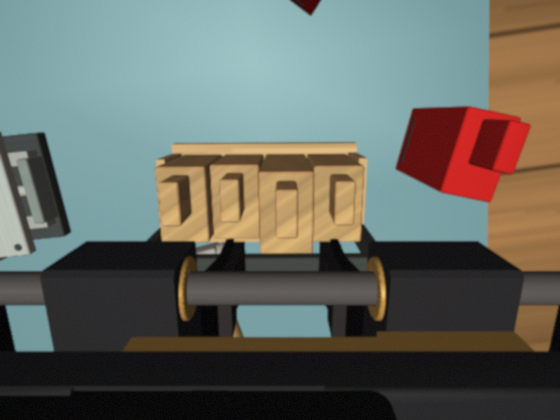

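The tall block's tab is at pixel (286,211), world (0.530, 0.2675), between the fingers, with the gap to the neighbouring tabs clear. Descend and grip lightly.

```bash
python3 -m pendant '[[[150,0,0.0025,-0.02,0],[150,0,0,-0.02,0],[150,0,0,-0.02,0],[150,0,0,-0.02,0],[150,0,0,-0.02,0],[150,0,0,-0.0095,0],[150,0,0,0,0],[150,0,0,0,0],[255,0,0,0,0],[255,0,0,0,0],[255,0,0,0,0],[255,0,0,0,0],[255,0,0,0,0],[255,0,0,0,0]]]' 10
```

```text
t: 7.38
position: [0.5312, 0.2685, 0.1415]
tool_rot: [180.0, 0.1, 172.0]
force: [-0.2, -0.7, 4.3]
grip_width: 0.0155
grasp_force: 10.0
```

```bash
python3 -m pendant '[[[255,-0.003,0.0004,0.0002,0],[255,-0.003,0.0004,0.0002,0],[255,-0.003,0.0004,0.0002,0],[255,-0.003,0.0004,0.0002,0],[255,-0.003,0.0004,0.0002,0],[255,-0.003,0.0004,0.0003,0],[255,-0.003,0.0004,0.0003,0],[255,-0.003,0.0004,0.0003,0],[255,-0.002,0.0003,0.0003,0],[255,0,0,0,0],[255,0,0,0,0]]]' 10
python3 - <<'E'
from h import *
c,W,p=get("scene");save(c,"s3.png",(120,260,260,440),3)
s=ctrl.get_state();print(s["position"],s["force"],s["torque"])
E
```

```text
t: 8.3
position: [0.5043, 0.2719, 0.1427]
tool_rot: [180.0, -0.0, 172.0]
force: [0.6, 1.0, 4.6]
grip_width: 0.0159
grasp_force: 10.0
[0.50439492 0.27186943 0.14272053] [ 0.33842517 -0.1177759   5.74518572] [0.23840969 0.03811779 0.0188133 ]
```

View pics/s3.png

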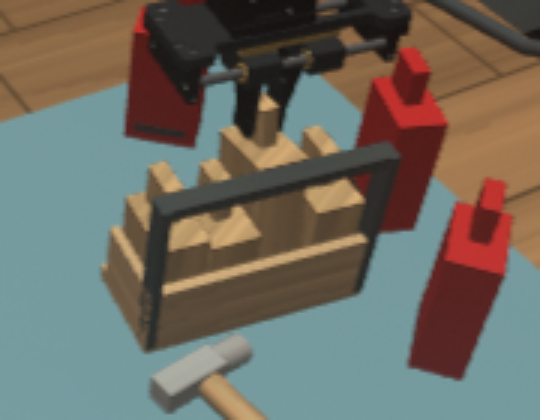

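The tall block's top has moved out to (262,140) with neighbours in place. Verify the tilt from the rear-face plane.

```bash
cat > tilt.py <<'E'
from h import *
import sys
u,v,r=map(int,sys.argv[1:4])
c,W,p=get("scene")
P=W[v-r:v+r+1,u-r:u+r+1].reshape(-1,3);q=P.mean(0);n=np.linalg.svd(P-q)[2][2];n*=np.sign(n[0]);print(q,n,"tilt",np.arcsin(n[2]))
E
python3 tilt.py 353 187 4
```

```text
[0.56436745 0.25858231 0.11445453] [ 0.88041735 -0.0558157  -0.47090328] tilt -0.4903144091176541
```

```bash
cat > tilt.py <<'E'
from h import *
c,W,p=get("scene")
a=np.array([.990,-.139]);b=np.array([.139,.990]);o=np.array([.540,.267])
d=W[...,:2]-o;X=d@a;Y=d@b;Z=W[...,2]
for z in np.arange(.07,.18,.006):
    m=(abs(Y)<.018)&(X>-.06)&(X<.06)&(abs(Z-z)<.003)
    if m.sum(): print(round(z,3),m.sum(),np.round(np.percentile(X[m],[10,50,90])*1000,1))
E
python3 tilt.py
```

```text
0.07 64 [25.  39.1 48.1]
0.076 23 [23.2 25.  26.3]
0.082 28 [21.7 23.6 25.5]
0.088 29 [20.3 22.2 24. ]
0.094 27 [19.  21.2 23.4]
0.1 27 [18.6 20.2 21.7]
0.106 28 [17.1 19.  20.4]
0.112 26 [17.  18.2 19.6]
0.118 2 [18.1 18.5 19. ]
0.13 7 [-55.2 -49.  -45. ]
0.136 51 [-33.1 -20.2  -9.7]
0.142 108 [-18.1  -0.7  10.9]
0.148 50 [-34.1 -17.   47.5]
0.154 70 [-27.1  33.5  47.9]
0.16 114 [-26.5  34.   45.7]
0.166 28 [-39.4 -22.7 -17.5]
0.172 58 [-35.6 -25.5 -20.7]
0.178 22 [-38.2 -25.7 -23.4]
```

Tilt is about 0.19 rad. Grip firmly, then lift slightly, move out and up along the rack's -x.

```bash
python3 -m pendant '[[[255,0,0,0,0],[255,0,0,0,0],[255,0,0,0,0],[255,0,0,0.004,0],[255,0,0,0.004,0],[255,0,0,0.004,0],[255,0,0,0.004,0],[255,0,0,0.004,0],[255,-0.004,0.0006,0.004,0],[255,-0.004,0.0006,0.004,0],[255,-0.004,0.0006,0.006,0],[255,-0.004,0.0006,0.008,0],[255,-0.004,0.0006,0.01,0],[255,-0.004,0.0006,0.012,0],[255,0,0,0.015,0],[255,0,0,0.02,0],[255,0,0,0.02,0],[255,0,0,0.02,0],[255,0,0,0.025,0],[255,0,0,0.01,0]]]' 45
python3 - <<'E'
from h import *
c,W,p=get("scene");save(c,"s4.png",(40,280,240,500),2.5)
E
```

```text
t: 10.12
position: [0.4816, 0.2759, 0.322]
tool_rot: [179.8, 0.3, 172.0]
force: [1.1, 0.5, -3.9]
grip_width: 0.0158
grasp_force: 45.0
```

View pics/s4.png

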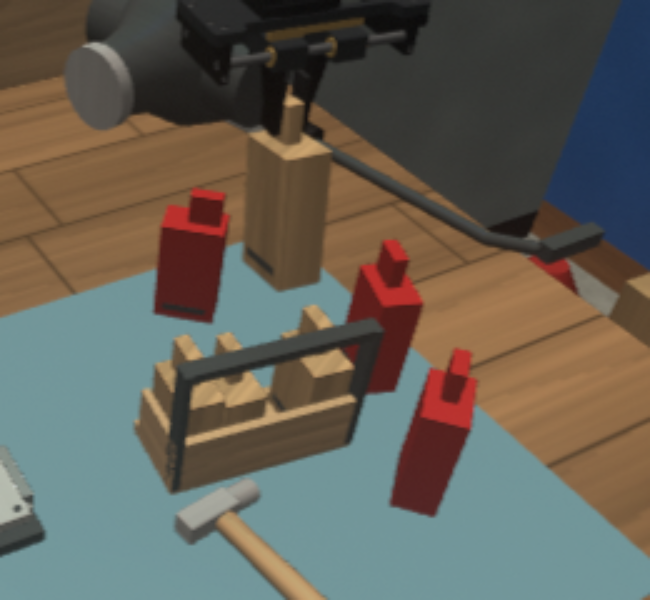

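The block is held, tilted, and clear of the rack. The neighbours stand. Carry it to above the plate.

```bash
python3 -m pendant '[[[255,-0.001,-0.015,0,0.008],[255,-0.0015,-0.025,0,0.0085],[255,-0.002,-0.031,0,0.0085],[255,-0.002,-0.031,0,0.01],[255,-0.002,-0.031,0,0.01],[255,-0.002,-0.031,0,0.01],[255,-0.002,-0.031,0,0.01],[255,-0.002,-0.031,0,0.01],[255,-0.002,-0.031,0,0.01],[255,-0.002,-0.031,0,0.01],[255,-0.001,-0.031,0,0.01],[255,0,-0.02,0,0.01],[255,0,-0.007,0,0],[255,0,0,-0.02,0],[255,0,0,-0.02,0],[255,0,0,-0.02,0],[255,0,0,-0.02,0],[255,0,0,-0.015,0],[255,0,0,0,0],[255,0,0,0,0]]]'
cat > b.py <<'E'
from h import *
c,W,p=get("scene");s=ctrl.get_state();print(s["position"],s["tool_rot"],s["force"])
X=W[...,0];Y=W[...,1];Z=W[...,2]
hsv=cv2.cvtColor(c["color"],cv2.COLOR_RGB2HSV).astype(int)
wood=(hsv[...,0]<30)&(hsv[...,0]>8)&(hsv[...,1]>60)&(hsv[...,1]<200)&(hsv[...,2]>60)
m=wood&(X>.4)&(X<.6)&(Y>-.13)&(Y<0)&(Z>.058)
print(m.sum(),np.round(np.nanpercentile(W[m],[1,99],axis=0),3))
for z in np.arange(.06,.26,.01):
    q=m&(abs(Z-z)<.005)
    if q.sum()>5: print(round(z,3),q.sum(),np.round(np.percentile(X[q],[5,50,95])*1e3,1),np.round(np.percentile(Y[q],[2,50,98])*1e3,1))
save(c,"b.png",(60,280,90,330),2.5)
E
python3 b.py
```

```text
t: 11.83
position: [0.4603, -0.0699, 0.2207]
tool_rot: [179.9, -0.1, 178.6]
force: [0.7, 0.3, -3.7]
grip_width: 0.0161
grasp_force: 45.0
[ 0.46119841 -0.07026623  0.22202715] [ 1.79990209e+02 -2.18284610e-03  1.78648752e+02] [ 0.50371901 -0.28608145 -3.46927529]
1905 [[ 0.441 -0.11   0.102]
 [ 0.53  -0.014  0.419]]
0.1 39 [522.4 529.  530.6] [-92.3 -74.1 -51.4]
0.11 87 [491.  527.6 530.2] [-93.3 -75.9 -51.6]
0.12 95 [484.6 526.  528.2] [-93.1 -76.5 -51.9]
0.13 89 [484.6 523.9 526.4] [-93.3 -78.1 -51.5]
0.14 104 [479.3 522.6 525.6] [-93.3 -79.7 -51.9]
0.15 101 [481.  520.5 522.9] [-93.2 -76.9 -51.8]
0.16 98 [477.3 518.8 520.8] [-93.1 -77.3 -51. ]
0.17 104 [476.3 517.  519.4] [-93.1 -77.2 -51.1]
0.18 111 [469.3 515.  517.7] [-93.  -77.8 -52.4]
0.19 111 [459.  513.3 515.5] [-93.3 -81.1 -51.5]
0.2 122 [460.  511.5 513.9] [-93.1 -78.5 -51.5]
0.21 175 [447.1 507.3 511.7] [-93.  -82.3 -50.5]
0.22 271 [471.9 494.4 509.5] [-92.4 -72.6 -50.9]
0.23 45 [455.2 478.1 481.3] [-86.9 -72.3 -60.5]
0.24 46 [444.1 476.3 479. ] [-86.3 -69.8 -60.3]
0.25 70 [449.1 468.1 476.4] [-78.4 -69.4 -61.2]
```

View pics/b.png

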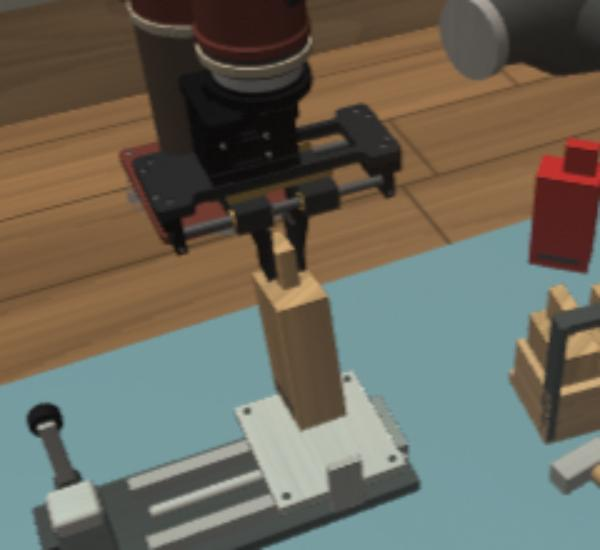

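The block hangs tilted 0.175 rad over the plate, with its lower end at (320,415) in the crop. Shift by (+5, +3) mm and lower until the front edge touches.

```bash
python3 -m pendant '[[[255,0.0025,0.0015,-0.004,0],[255,0.0025,0.0015,-0.006,0],[255,0,0,-0.006,0],[255,0,0,-0.006,0],[255,0,0,-0.004,0],[255,0,0,-0.002,0],[255,0,0,-0.002,0],[255,0,0,-0.001,0],[255,0,0,0,0],[255,0,0,0,0]]]'
```

```text
t: 12.72
position: [0.4663, -0.0678, 0.1909]
tool_rot: [-180.0, 0.0, 178.6]
force: [-0.4, 0.0, -3.6]
grip_width: 0.0158
grasp_force: 45.0
```

```bash
python3 -m pendant '[[[255,0,0,-0.001,0],[255,0,0,-0.001,0],[255,0,0,-0.001,0],[255,0,0,0,0],[255,0,0,0,0]]]'
```

```text
t: 13.13
position: [0.4671, -0.0679, 0.1897]
tool_rot: [-180.0, 0.1, 178.6]
force: [-2.3, 0.7, 6.8]
grip_width: 0.016
grasp_force: 45.0
```

Contact made. Loosen the grip and stand the block up by moving the tab to +x.

```bash
python3 -m pendant '[[[255,0,0,0,0],[255,0,0,0,0],[255,0.003,0,0,0],[255,0.003,0,0,0],[255,0.003,0,0,0],[255,0.003,0,0,0],[255,0.003,0,0,0],[255,0.003,0,0,0],[255,0.003,0,0,0],[255,0.003,0,0,0],[255,0.002,0,-0.0005,0],[255,0,0,0,0],[255,0,0,0,0]]]' 6
python3 b.py | grep -v "0.2[2-9] "
```

```text
t: 14.22
position: [0.4921, -0.0677, 0.1869]
tool_rot: [-180.0, -0.0, 178.6]
force: [0.3, -0.7, 2.0]
grip_width: 0.0165
grasp_force: 6.0
[ 0.49202921 -0.06771385  0.1868903 ] [-1.79997245e+02 -2.11797418e-02  1.78626599e+02] [ 0.79339736 -1.03049891  1.47749256]
1761 [[ 0.473 -0.109  0.062]
 [ 0.54  -0.017  0.392]]
0.06 31 [536.4 538.  539.9] [-87.  -68.8 -50.6]
0.07 66 [522.4 537.8 539.7] [-91.2 -74.9 -50. ]
0.08 73 [492.4 537.6 539.4] [-91.2 -79.4 -49.5]
0.09 83 [488.5 537.7 540.1] [-90.9 -77.2 -49.1]
0.1 80 [497.5 537.2 539.2] [-91.3 -78.9 -50.7]
0.11 86 [494.  537.2 539.8] [-91.  -77.2 -49.8]
0.12 77 [492.1 537.5 539.7] [-91.3 -78.4 -50.3]
0.13 87 [493.8 537.6 539.3] [-91.  -78.1 -49.5]
0.14 92 [493.2 537.4 539.5] [-91.2 -77.8 -48.8]
0.15 91 [490.1 537.1 540. ] [-91.1 -77.  -49.7]
0.16 99 [495.2 537.2 538.9] [-90.8 -76.4 -49.6]
0.17 94 [489.2 537.2 539.5] [-90.9 -77.2 -49.4]
0.18 349 [485.  519.1 537.5] [-90.5 -73.5 -48.5]
0.19 44 [490.6 509.5 512. ] [-84.9 -71.8 -55.4]
0.2 32 [502.9 510.3 511.8] [-79.7 -70.  -61.6]
0.21 69 [484.4 504.6 512.1] [-76.7 -66.9 -57.9]
```

Upright, flat, rear face at 0.5375, so the centre is at about (0.5025, -0.0705) and well centred. Open, rise, and check.

```bash
python3 -m pendant '[[[200,0,0,0,0],[180,0,0,0,0],[150,0,0,0,0],[120,0,0,0,0],[120,0,0,0,0],[120,0,0,0,0],[120,0,0,0.01,0],[120,0,0,0.02,0],[120,0,0,0.03,0],[120,0,0,0.03,0],[120,0,0,0.03,0],[120,0,0,0.01,0],[120,0,0,0,0],[120,0,0,0,0],[120,0,0,0,0]]]'
python3 b.py | head -8; python3 r.py r3.png
```

```text
t: 15.52
position: [0.4913, -0.0674, 0.3153]
tool_rot: [180.0, -0.2, 178.6]
force: [-0.1, -0.4, -0.0]
grip_width: 0.046
grasp_force: 0.0
[ 0.49119768 -0.06739744  0.31496045] [179.94246164  -0.19976319 178.62382213] [-0.09016962 -0.28601966 -0.36315795]
1885 [[ 0.473 -0.124  0.062]
 [ 0.54  -0.015  0.514]]
0.06 34 [536.3 537.8 539.7] [-88.4 -69.1 -51.7]
0.07 60 [535.3 537.6 539.7] [-91.3 -73.2 -49.9]
0.08 72 [492.8 537.6 539.6] [-91.6 -75.4 -49.5]
0.09 80 [493.8 537.7 539.7] [-91.6 -78.7 -49.8]
0.1 76 [492.3 537.6 539.4] [-91.4 -76.  -50.9]
[ 0.49120708 -0.0674169   0.3149727 ] [ 0.00571296 -1.2075473  -0.43112913]
120 [[ 0.475 -0.293  0.117]
 [ 0.485 -0.28   0.165]
 [ 0.492 -0.271  0.171]]
```

View pics/b.png

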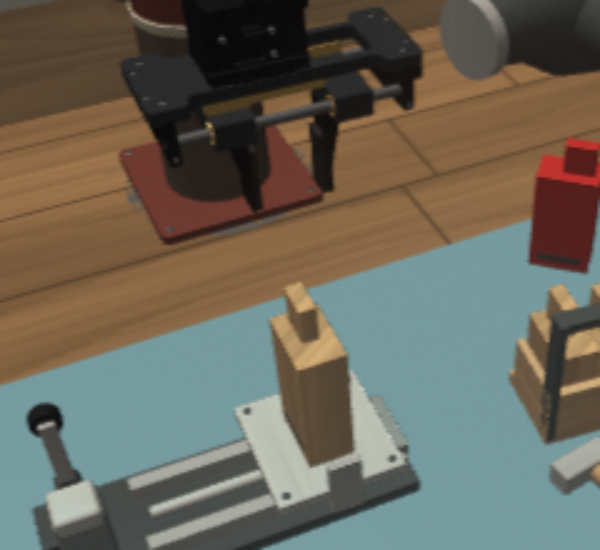

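The block stands upright in the middle of the plate (320,380), the fingers are clear, and the roller (45,418) is upright. Handing in.

```bash
python3 -c "
from station import ctrl
print(ctrl.finish_job())"
```

```text
the job is handed in; nothing more can be done
None
```

The job is handed in, but the hand-in returned no verdict: by camera, the switch arm was pushed about 49 mm and sprang back, and the tall block was tipped out of the rack and stands upright and centred on the carriage plate with the gripper clear.

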